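# Crank a microscope stand's stabilizer leg down onto its ground pad

## Robot

A 7-joint arm with a two-finger parallel gripper is mounted at the origin on the work surface. World frame = base frame: x ahead of the robot, y to its left, z up, the work surface at z = 0. Lengths are in m, angles in rad, forces in N, time in s.
With the tool pointing down it reaches from about 0.4 to 0.85 m from the base axis. Payload 4.5 kg.
Tool frame: the origin (TCP) lies where the fingers leave the gripper's body, on its centre line; the fingertips stand 64 mm ahead of it and the grasp point (between the pads) lies 45 mm ahead of it; z points along the fingers, y is the direction in which the jaws open and shut (so a half turn about z gives the same grasp; the last joint's range is limited). The gripper opens to 88 mm and grips with 3 to 60 N. Pads are 18 mm wide; open, the fingers measure 123 mm over their backs; the gripper's body (75 mm by 187 mm) begins 45 mm behind the grasp point.
Start: joints at [1.366, 0.689, -0.195, 1.565, 0.157, 0.902, -0.215], TCP at [0.148, -0.607, 0.303] pointing down, gripper open.
Joint ranges: [-3.01, 3.01], [-0.46, 2.08], [-1.47, 1.51], [0.13, 2.56], [-1, 4.14], [0.04, 2.09], [-2.66, 2.66]. Speed limits (rad/s): [2.57, 2.57, 3.14, 3.14, 3.14, 3.14, 3.14].

## Interface

Orientations are given as a unit quaternion [x, y, z, w].
In Python, from plant import monitor, snapshot, workorder, finder gives the robot as it stands.
- The arm moves only by the tool carry_out, never from a script. Its argument "motion" is one flat list of numbers, 6 for each row, row after row: the shift along the tool's x, y, z in cm, then the turn, a rotation vector about the tool's x, y, z in rad. In form: [x, y, z, rx, ry, rz, x, y, z, rx, ry, rz, ...]. A call has 1 to 8 rows; each row shifts and turns the commanded pose from where the row before left it, along the tool's axes as they then stand; what a row does not reach is not made up. A row lasts 1/8 s, in which the tool goes at most 62.5 mm and 10.7 degrees, less where a joint would pass 70% of its speed; a pose out of reach is approached as far as the arm can. A call with a gripper value outside its range is refused whole. "hand" is the finger opening in cm, from 0 to 8.81, set as the call begins (left out, the last holds). The fingers move at their own pace and stop on an object; "grip_force" is the grip in N (left out, the last holds). Time passes only in rows, so rows that do not move let the fingers close. It gives the time, the measured TCP pose, the force and the opening at its end, in the units of the state.
- monitor.get_state(): the state, without advancing time (a new reading comes with each control period).
- snapshot(name): name is "scene" or "top" or "wrist"; returns a dict with "frame" (420x560x3 uint8, red, green, blue), "range_z" (420x560 float32, m along the optical axis (not along the pixel's ray), 0 where there is no reading), "fx", "fy", "cx", "cy" (pixels), "rvec" (rotation vector, rad) and "tvec" (3), from world to camera coordinates, as OpenCV has them; the wrist camera has in their place "hand_eye" (4x4, takes a point from camera to tool coordinates, whose origin is the TCP and whose axes are the flange's). Camera axes: x right, y down, z forward; pixel columns grow to the right and rows downward; lengths in m; the calibration is good to about 2 mm. A picture is of the moment at which its call begins: read the wrist's pose just before it.
- workorder.finish_job(): hands the job in, once; it reports no verdict.
Trained networks look in a picture, given as the dict that the camera call returned (one of the last four; its "shot" number tells which), for a name from the list of things; names that differ only in an ending like _2 or _b are one class to them, and where a whole thing is asked for, a point or a joint stands for the part that bears it (a point fixed in the world has none). Each returns a list of dicts, best first, with "p" (0 to 1); they miss things now and then, are a little off and sometimes report something else, mostly with a low value. They report only what shows in the picture. A call takes as long as a camera call. They do not tell look-alikes from the thing itself.
- finder.masks_of(picture, thing): "pixels" (420x560 bool, what is visible of it) and "extent" ([left, top, right, bottom] in pixels, round what is visible of it).
The state is a dict: "clock": time; "q": joint angles; "qd": joint speeds; "joint_torque": joint torques, N m; "tool_pos": TCP position; "eef_rot": TCP orientation; "contact_force": force on the tool from outside, world axes, zero at the start; "moment": the same for the moment, N m; "opening": opening from 0.0 (shut) to 1.0 (fully open).
Only numpy, scipy, OpenCV 4.12 (cv2) and the standard library are available. Lean on these libraries where they do the work, as an engineer would, in place of code of your own. Each camera call takes 0.05 s, during which the arm holds its last target. There are 200 camera calls.

## Task

Slide the steel ground pad along the table until its round boss stands centred beneath the bell foot of the microscope stand's stabilizer jack. Then turn the crank on top of the jack clockwise to lower the foot over the boss, until the push needed along the circle at its knob has risen by about 4 N above running free: the leg is then firmly down; stop there, for a rise of 8 N would strain the stand. Let go, and leave the bowl, the jar and the loupe where they are.

Things in the scene. Friction and masses are not known exactly. Their poses are not given: they have to be found in the camera images.
- jack: Fixed grey microscope stand with its upright stabilizer jack. Origin: on the table, on the jack's vertical axis; z up. Gear head radius 34 mm, top 222 mm up; tube below, radius 23 mm, down to 142 mm. A level beam (36 mm wide, 153 to 183 mm up) runs along the stand's -y from the jack to the column; the +y side is open for the pad and its arm.
- column (a point): On the table, on the axis of the stand's column: radius 20 mm, 365 mm tall, 290 mm from the jack along the stand's -y. It stands on a base 200 mm (x) by 160 mm (y), 35 mm high; a white microscope head hangs beyond it, up to 420 mm high.
- foot: The jack's steel bell foot, open below: outer radius 30, inner 24 mm, 45 mm tall, on a ram. Origin: centre of its lower rim, on the jack axis, 69 to 95 mm up at the start. Inside, unseen, a sprung rubber seat of radius 17 mm sits 4 to 22 mm above the rim, different each time and not measured. The boss enters the bell and meets the seat: contact is known only by the crank load.
- crank (a joint): Crank angle, rad, 0 to 4 at the start, grows clockwise seen from above; foot sinks 6.37 mm per rad; stops at 0 and 18. At q the arm points along the stand's x axis turned by -q about z. Turning free takes 8 N at the knob (held still after a move, 3 to 6 N remain). With the seat on the boss both grow by 5 N per rad; a rise of 4 N is 38 N on the pad, 8 N is 75 N. Self-holding.
- crank_axis (a point): Point on the jack's vertical axis, 262 mm above the table, level with the middle of the crank knob.
- knob (a point): Middle of the upright black crank knob, 60 mm from the axis, 262 mm above the table. The knob is a round handle of radius 12 mm, from 238 to 284 mm above the table, standing on the crank arm (its top is at 236 mm); it spins freely on its pin, so it may be gripped from above and led round the circle without turning the gripper.
- pad: The loose steel ground pad, 0.7 kg, lying on the table. Origin: centre of the underside of its disc (radius 45 mm, 12 mm thick). An upright round boss of radius 12 mm rises at the disc's centre to 55 mm above the table. From the disc a flat arm 24 mm wide and 8 mm thick runs along the pad's -x axis to 165 mm, with an upright fin near its end for gripping.
- pad_boss (a point): Centre of the top of the boss, 55 mm above the pad's underside.
- pad_fin (a point): Grip point on the upright fin: 145 mm from the boss's axis along the pad's -x axis, 36 mm above the table. The fin is 12 mm thick (along the pad's y), 34 mm long (along x), from 8 to 60 mm above the table.
- enamel_bowl: White enamel bowl, 130 mm across, 50 mm tall; origin at the centre of its underside. Bystander.
- jar: Glass specimen jar with white cap, 60 mm across, 85 mm tall; origin at the centre of its underside. Bystander.
- loupe: Small black loupe, 34 mm across, 32 mm tall; origin at the centre of its underside. Bystander.
Not all that is in view belongs to the job. Several things have the shape of the pad; the one meant has the colours described above.

How it is judged:
By the outcome, as a careful person would: the job done as asked, in the order asked, and still so for the second after the job is handed in, with the robot touching nothing.
It also fails if it takes over 72 s, if anything falls off the work surface, if the arm or the gripper's body presses on something with over 40 N, if the wrist force passes 120 N, or if a joint passes its speed limit or range.

## Working session

There is one attempt and no reset: what is moved stays moved. The work goes in short steps, Python scripts to look and compute and a tool call to move; the robot and the scene stay as the last step left them, time stands still between calls to the robot, and variables do not carry over. Pictures are saved under pics/ and viewed, about 8 in all and at most 12, crops included, and the job is handed in when it is done.

Besides the shell and the picture viewer there is one more tool, called in YAML: its name, and indented under it one key for each argument. carry_out: Moves the arm, as the interface text tells. Its arguments: {"type":"object","properties":{"motion":{"type":"array"},"hand":{"type":"number"},"grip_force":{"type":"number"}},"required":["motion"]}

```bash
mkdir -p pics; ls; cat > h.py <<'E'
import numpy as np, cv2
from scipy.spatial.transform import Rotation as R
from plant import monitor, snapshot, workorder, finder
def pts(s, mask=None):
    """world points (H,W,3) of a picture"""
    z=s["range_z"].astype(float); h,w=z.shape
    u,v=np.meshgrid(np.arange(w),np.arange(h))
    P=np.stack([(u-s["cx"])/s["fx"]*z,(v-s["cy"])/s["fy"]*z,z],-1)
    if "rvec" in s:
        M=cv2.Rodrigues(np.array(s["rvec"],float))[0]; P=(P-np.array(s["tvec"]).ravel())@M
    else:
        st=s["st"]; H=np.array(s["hand_eye"]); P=P@H[:3,:3].T+H[:3,3]
        P=P@R.from_quat(st["eef_rot"]).as_matrix().T+np.array(st["tool_pos"])
    P[z<=0]=np.nan
    return P
def shot(n):
    st=monitor.get_state(); s=snapshot(n); s["st"]=st; return s
def save(s,name,crop=None,k=1):
    f=s["frame"][:,:,::-1]
    if crop: l,t,r,b=crop; f=f[t:b,l:r]
    cv2.imwrite("pics/"+name,cv2.resize(f,None,fx=k,fy=k,interpolation=cv2.INTER_CUBIC))
E
python3 - <<'E'
from h import *
a=shot("scene");b=shot("top")
cv2.imwrite("pics/a.png",np.hstack([cv2.resize(x["frame"][:,:,::-1],(400,300)) for x in (a,b)]))
save(a,"scene.png",k=1.4); save(b,"top.png",k=1.4)
for s,nm in((a,"scene"),(b,"top")):
    P=pts(s)
    for t in ["pad","jack","foot","crank","knob","column","enamel_bowl","jar","loupe","pad_fin","pad_boss"]:
        try: r=finder.masks_of(s,t)
        except Exception as e: print(t,e); continue
        for d in r[:5]:
            q=P[d["pixels"]]; print(nm,t,round(d["p"],2),d["extent"],np.nanmedian(q,0).round(3),np.nanmin(q,0).round(3),np.nanmax(q,0).round(3))
E
```

```text
pics
scene pad 0.96 [410.9, 223.7, 477.7, 306.7] [0.371 0.318 0.013] [ 0.221  0.198 -0.002] [0.424 0.383 0.063]
scene pad 0.75 [305.4, 258.9, 365.0, 329.9] [0.514 0.131 0.013] [ 0.428  0.074 -0.001] [0.652 0.167 0.065]
scene pad 0.56 [243.8, 159.1, 308.6, 188.3] [ 0.274 -0.187  0.013] [ 0.204 -0.354 -0.001] [ 0.548 -0.09   0.234]
scene jack 0.92 [64.9, 34.3, 254.7, 237.2] [ 0.585 -0.387  0.191] [-0.167 -1.466 -0.453] [ 0.669 -0.079  0.416]
scene foot 0.85 [226.0, 209.3, 252.5, 238.2] [ 0.588 -0.099  0.118] [ 0.484 -0.15   0.004] [ 0.603 -0.083  0.146]
scene crank 0.84 [228.4, 139.7, 243.5, 179.7] [ 0.533 -0.134  0.238] [ 0.325 -0.359 -0.001] [ 0.588 -0.098  0.287]
scene knob 0.66 [231.0, 136.4, 243.9, 158.1] [ 0.528 -0.14   0.269] [ 0.232 -0.433  0.002] [ 0.534 -0.132  0.287]
scene knob 0.6 [63.9, 33.7, 251.4, 236.7] [ 0.585 -0.387  0.19 ] [-0.18  -1.463 -0.393] [ 0.669 -0.079  0.416]
scene column 0.7 [231.2, 136.7, 244.7, 181.8] [ 0.533 -0.135  0.238] [ 0.232 -0.433 -0.001] [ 0.588 -0.098  0.287]
scene column 0.63 [69.1, 34.6, 253.3, 237.6] [ 0.584 -0.387  0.187] [-0.181 -1.466 -0.3
[... 2113 characters left out ...]
0.02   0.002] [0.798 0.038 0.09 ]
top pad_fin 0.9 [320.8, 273.7, 387.8, 332.7] [ 0.267 -0.195  0.011] [ 0.203 -0.315 -0.007] [ 0.363 -0.132  0.064]
top pad_fin 0.82 [133.0, 243.8, 195.3, 303.1] [0.361 0.319 0.011] [ 0.273  0.201 -0.004] [0.425 0.385 0.064]
top pad_fin 0.64 [210.2, 167.3, 243.5, 240.8] [0.503 0.126 0.011] [ 0.442  0.077 -0.006] [0.657 0.169 0.064]
top pad_boss 0.75 [213.0, 161.9, 244.9, 241.5] [0.503 0.126 0.011] [ 0.442  0.08  -0.004] [0.654 0.167 0.064]
top pad_boss 0.74 [316.9, 276.3, 383.9, 334.5] [ 0.264 -0.193  0.011] [ 0.202 -0.3   -0.005] [ 0.357 -0.133  0.064]
top pad_boss 0.6 [129.0, 247.3, 196.3, 303.4] [0.36  0.319 0.011] [ 0.275  0.201 -0.003] [0.421 0.381 0.063]
```

View pics/scene.png

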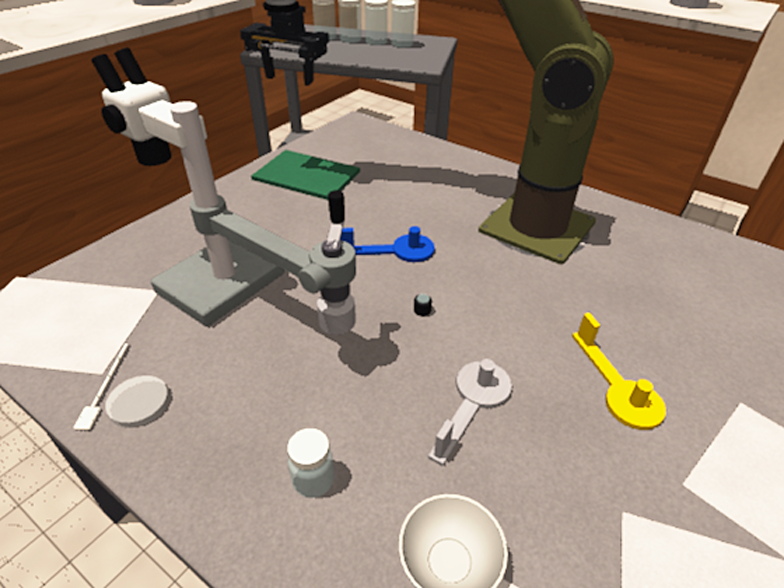

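View pics/top.png

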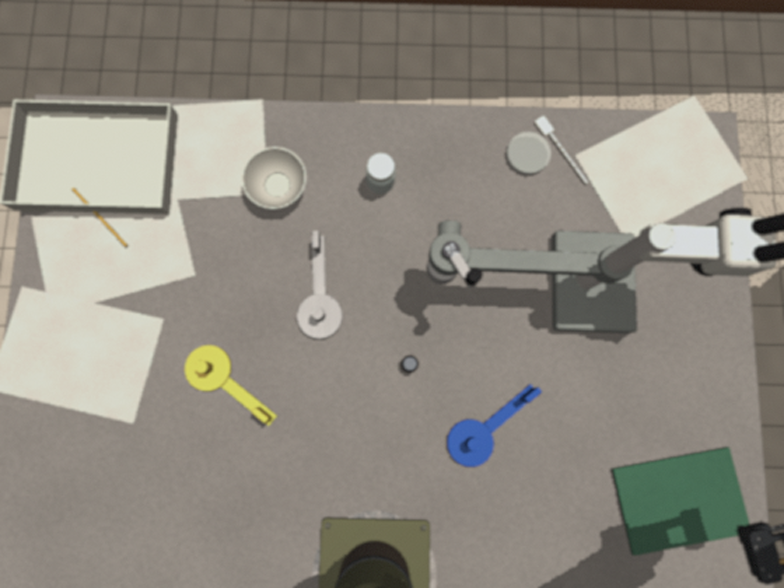

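Three pad-shaped things (scene.png pixels): yellow (635,400), blue (412,245), bare steel grey (483,383). Only the grey one fits "steel". I'll confirm this in a crop and fit the geometry at the same time.

```bash
cat >> h.py <<'E'
from scipy.optimize import least_squares
def circ(p,r=None):
    c0=np.r_[p.mean(0)]
    if r: f=lambda c:np.hypot(*(p-c).T)-r
    else: c0=np.r_[c0,.03]; f=lambda c:np.hypot(*(p-c[:2]).T)-c[2]
    s=least_squares(f,c0,loss="soft_l1",f_scale=.002); return s.x
def sel(P,c,r,z0,z1):
    q=P.reshape(-1,3); q=q[~np.isnan(q[:,0])]
    return q[(np.hypot(*(q[:,:2]-c).T)<r)&(q[:,2]>z0)&(q[:,2]<z1)]
def mid(p): # min enclosing circle
    c,r=cv2.minEnclosingCircle(p[:,:2].astype(np.float32)); return np.round([*c,r],4)
E
python3 - <<'E'
from h import *
a=shot("scene");b=shot("top")
save(a,"crop.png",(180,120,400,350),2.6)
for s,n in((a,"scene"),(b,"top")):
    P=pts(s)
    bt=sel(P,(.50,.12),.08,.050,.062); print(n,"boss",len(bt),mid(bt),np.median(bt,0).round(4))
    d=sel(P,(.49,.12),.06,.008,.016); print(" disc",len(d),circ(d[np.hypot(*(d[:,:2]-bt[:,:2].mean(0)).T)>.03][:,:2]).round(4),mid(d))
    f=sel(P,(.63,.13),.05,.03,.07); print(" fin",len(f),np.median(f,0).round(4),mid(f), f[:,2].max().round(4))
    f=f[f[:,2]>.056]; print(" fintop",len(f),f.mean(0).round(4))
    h=sel(P,(.58,-.11),.06,.205,.228); print(" head",len(h),np.median(h,0).round(4),mid(h),circ(h[:,:2],.034).round(4))
    k=sel(P,(.52,-.142),.03,.250,.29); print(" knob",len(k),k.mean(0).round(4),circ(k[:,:2],.012).round(4))
    k=k[k[:,2]>.281]; print(" knobtop",len(k),k.mean(0).round(4),k[:,2].max())
    f=sel(P,(.58,-.11),.06,.06,.137); 
    if len(f):print(" foot",len(f),circ(f[:,:2],.030).round(4),f[:,2].min(), np.percentile(f[:,2],[2,10,50,90,98]).round(4))
    t=sel(P,(.58,-.11),.06,.186,.203); 
    if len(t):print(" head side",len(t),circ(t[:,:2],.034).round(4))
    bm=sel(P,(.565,-.25),.09,.176,.19);print(" beam",len(bm),bm.mean(0).round(4),np.polyfit(bm[:,1],bm[:,0],1).round(3))
    cl=sel(P,(.56,-.4),.05,.25,.36);print(" col",len(cl),circ(cl[:,:2],.02).round(4))
    l=sel(P,(.40,-.057),.04,.02,.04);print(" loupe",mid(l)); j=sel(P,(.77,.01),.06,.07,.1);print(" jar",mid(j))
E
```

```text
scene boss 86 [0.4871 0.1214 0.0128] [0.4888 0.1223 0.056 ]
 disc 867 [0.4893 0.1221 0.0393] [0.4957 0.1222 0.0542]
 fin 183 [0.6363 0.1336 0.059 ] [0.6309 0.1311 0.0175] 0.0637
 fintop 103 [0.6322 0.1314 0.0607]
 head 738 [ 0.592  -0.1013  0.2216] [ 0.5848 -0.1126  0.0454] [ 0.5781 -0.1168]
 knob 211 [ 0.5262 -0.141   0.2721] [ 0.5205 -0.1463]
 knobtop 70 [ 0.5237 -0.1437  0.2847] 0.28712028007577806
 foot 609 [ 0.5707 -0.1151] 0.0793089293651891 [0.0828 0.0884 0.1175 0.1265 0.1328]
 head side 227 [ 0.5921 -0.1183]
 beam 830 [ 0.5738 -0.2487  0.1837] [0.029 0.581]
 col 1111 [ 0.569  -0.4051]
 loupe [ 0.3959 -0.0587  0.0174]
 jar [0.774  0.0078 0.027 ]
top boss 58 [0.4862 0.1228 0.0118] [0.4846 0.1233 0.0548]
 disc 674 [0.4865 0.1229 0.0386] [0.4961 0.1223 0.054 ]
 fin 69 [0.6282 0.1314 0.0588] [0.6303 0.1318 0.0175] 0.065
 fintop 47 [0.6296 0.1324 0.06  ]
 head 589 [ 0.5825 -0.1076  0.2207] [ 0.5838 -0.1124  0.0459] [ 0.5776 -0.1141]
 knob 120 [ 0.52   -0.1426  0.2788] [ 0.5222 -0.1445]
 knobtop 79 [ 0.5224 -0.1439  0.2834] 0.2859531052866562
 foot 149 [ 0.5745 -0.1129] 0.08096053918018238 [0.0838 0.0881 0.1199 0.1249 0.1266]
 head side 48 [ 0.5732 -0.1131]
 beam 1087 [ 0.5695 -0.2506  0.1824] [0.016 0.574]
 col 827 [ 0.5645 -0.4069]
 loupe [ 0.3952 -0.0571  0.0167]
 jar [0.7733 0.008  0.0271]
```

View pics/crop.png

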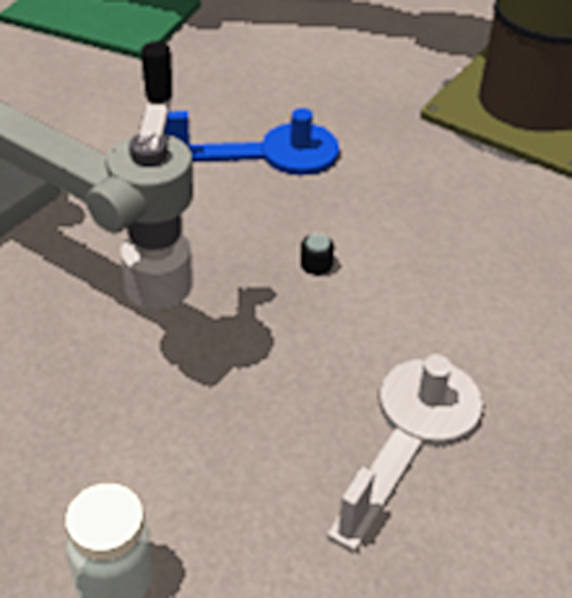

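Crop confirms it: the bare-steel pad has its disc at (430,400) and its fin at (355,505); the blue one is at (300,145). Estimates: boss (0.487,0.122), fin (0.631,0.1315), jack axis (0.573,-0.114), foot rim about 0.08. Next, a planner helper.

```bash
cat >> h.py <<'E'
def plan(targets, st=None, ref=None):
    """targets: (x,y,z,yaw of tool y axis[,max cm/row]) TCP poses, tool down; prints tool-frame rows"""
    st=st or monitor.get_state()
    p=np.array(st["tool_pos"]) if ref is None else np.array(ref[:3]); Rm=R.from_quat(st["eef_rot"])
    if ref is not None: Rm=down(ref[3])
    for t in targets:
        Rt=down(t[3]); rv=(Rm.inv()*Rt).as_rotvec(); d=np.array(t[:3])-p
        n=int(np.ceil(max(np.linalg.norm(d)/((t[4] if len(t)>4 else 6)/100),np.linalg.norm(rv)/.18,1)))
        for i in range(n):
            v=Rm.inv().apply(d/n)*100; w=rv/n
            print(", ".join(f"{x:.2f}" for x in v)+", "+", ".join(f"{x:.3f}" for x in w)+",")
            Rm=Rm*R.from_rotvec(w)
        print("--"); p=np.array(t[:3])
def down(yaw):
    y=np.array([np.cos(yaw),np.sin(yaw),0]); z=np.array([0,0,-1.]); return R.from_matrix(np.stack([np.cross(y,z),y,z],1))
def yaw(st): y=R.from_quat(st["eef_rot"]).as_matrix()[:,1]; return np.arctan2(y[1],y[0])
E
python3 - <<'E'
from h import *
s=monitor.get_state(); print(R.from_quat(s["eef_rot"]).as_matrix().round(3),yaw(s),s["contact_force"],s["opening"])
y=yaw(s)
g=0.066+np.pi/2
for c in(g,g-np.pi): print(c, c-y)
E
```

```text
[[ 0.972  0.237  0.   ]
 [ 0.237 -0.972 -0.   ]
 [ 0.     0.    -1.   ]] -1.331974125890122 [ 0.04863561 -0.05278779  0.56785312] 1.0004364378303128
1.6367963267948966 2.9687704526850185
-1.5047963267948965 -0.1728222009047744
```

```bash
python3 - <<'E'
from h import *
plan([(.40,-.2,.38,-1.505),(.45,.08,.36,-1.505),(.631,.1315,.22,-1.505)])
E
```

```text
3.79, -3.73, -0.86, 0.000, -0.000, 0.019,
3.72, -3.81, -0.86, 0.000, -0.000, 0.019,
3.65, -3.88, -0.86, 0.000, -0.000, 0.019,
3.57, -3.95, -0.86, 0.000, -0.000, 0.019,
3.49, -4.01, -0.86, 0.000, -0.000, 0.019,
3.42, -4.08, -0.86, 0.000, -0.000, 0.019,
3.34, -4.15, -0.86, 0.000, -0.000, 0.019,
3.26, -4.21, -0.86, 0.000, -0.000, 0.019,
3.18, -4.27, -0.86, 0.000, -0.000, 0.019,
--
1.37, -5.52, 0.40, -0.000, 0.000, 0.000,
1.37, -5.52, 0.40, -0.000, 0.000, 0.000,
1.37, -5.52, 0.40, -0.000, 0.000, 0.000,
1.37, -5.52, 0.40, -0.000, 0.000, 0.000,
1.37, -5.52, 0.40, -0.000, 0.000, 0.000,
--
4.60, -0.99, 3.50, 0.000, -0.000, 0.000,
4.60, -0.99, 3.50, 0.000, -0.000, 0.000,
4.60, -0.99, 3.50, 0.000, -0.000, 0.000,
4.60, -0.99, 3.50, 0.000, -0.000, 0.000,
--
```

carry_out:
  motion: [3.8,-3.7,-0.9,0,0,0.02,3.7,-3.8,-0.9,0,0,0.02,3.6,-3.9,-0.9,0,0,0.02,3.6,-3.9,-0.9,0,0,0.02,3.5,-4.0,-0.9,0,0,0.02,3.4,-4.1,-0.9,0,0,0.02,3.4,-4.1,-0.9,0,0,0.02,3.3,-4.2,-0.9,0,0,0.02]
  hand: 8.0

```text
clock: 2.3
tool_pos: [0.3747, -0.2455, 0.3753]
eef_rot: [0.999, 0.039, 0.0, 0.0]
contact_force: [0.7, -0.9, -1.2]
opening: 0.907
```

```bash
python3 - <<'E'
from h import *
s=monitor.get_state(); print(np.round(s["q"],2),yaw(s))
plan([(.45,.08,.36,-1.505),(.631,.1315,.22,-1.505)])
E
```

```text
[ 0.6   0.36 -0.18  1.97  0.09  0.82 -1.11] -1.4927009402164029
1.67, -5.31, 0.25, 0.000, -0.000, 0.002,
1.66, -5.31, 0.25, 0.000, -0.000, 0.002,
1.65, -5.32, 0.25, 0.000, -0.000, 0.002,
1.64, -5.32, 0.25, 0.000, -0.000, 0.002,
1.63, -5.32, 0.25, 0.000, -0.000, 0.002,
1.62, -5.33, 0.25, 0.000, -0.000, 0.002,
--
4.60, -0.99, 3.50, 0.000, -0.000, -0.000,
4.60, -0.99, 3.50, 0.000, -0.000, -0.000,
4.60, -0.99, 3.50, 0.000, -0.000, -0.000,
4.60, -0.99, 3.50, 0.000, -0.000, -0.000,
--
```

carry_out:
  motion: [1.7,-5.3,0.2,0,0,0,1.7,-5.3,0.2,0,0,0,1.7,-5.3,0.2,0,0,0,1.7,-5.3,0.2,0,0,0,1.6,-5.3,0.2,0,0,0,1.6,-5.3,0.2,0,0,0.01,3.5,-0.7,2.6,0,0,0,3.5,-0.7,2.6,0,0,0]

```text
clock: 3.3
tool_pos: [0.5184, 0.0981, 0.3105]
eef_rot: [0.999, 0.035, 0.001, -0.0]
contact_force: [0.1, -0.4, 0.1]
opening: 0.905
```

carry_out:
  motion: [3.9,-0.8,2.6,0,0,0,3.9,-0.8,2.6,0,0,0,3.0,-0.7,2.6,0,0,0,0,0,0,0,0,0,0,0,0,0,0,0]

```text
clock: 3.92
tool_pos: [0.6229, 0.1268, 0.2331]
eef_rot: [0.999, 0.034, -0.0, 0.0]
contact_force: [-0.2, -0.6, -0.2]
opening: 0.906
```

```bash
cat >> h.py <<'E'
def fin(P,c,z0=.056):
    f=sel(P,c,.04,z0,.068); c2,(w,h),a=cv2.minAreaRect((f[:,:2]*1000).astype(np.float32))
    return len(f),np.array(c2)/1000,(round(w,1),round(h,1),round(a,1)),f[:,2].max()
E
python3 - <<'E'
from h import *
w=shot("wrist");s=w["st"]; print(np.round(s["q"],2),yaw(s),s["tool_pos"],s["clock"])
P=pts(w); save(w,"w1.png",k=1.2)
print(fin(P,(.631,.1315)), fin(pts(shot("top")),(.631,.1315)))
E
```

```text
[-0.17  0.79 -0.18  1.6   0.19  0.78 -1.94] -1.5019742535227583 [0.62287449 0.1268458  0.23311157] 3.925Traceback (most recent call last):
  File "<stdin>", line 4, in <module>
  File "h.py", line 51, in fin
    return len(f),np.array(c2)/1000,(round(w,1),round(h,1),round(a,1)),f[:,2].max()
                                                                       ~~~~~~~~~~^^
    return umr_maximum(a, axis, None, out, keepdims, initial, where)
ValueError: zero-size array to reduction operation maximum which has no identity
```

View pics/w1.png

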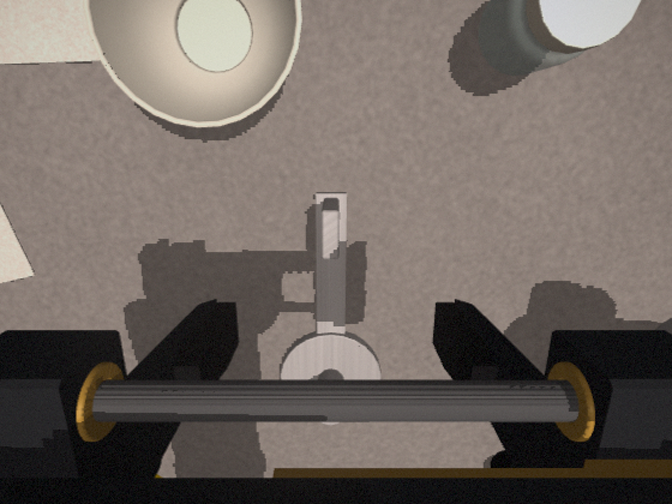

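```bash
python3 - <<'E'
from h import *
w=shot("wrist"); P=pts(w); z=w["range_z"]
print(np.array(w["hand_eye"]).round(4), w["fx"],w["cx"],w["cy"])
for v,u in((190,275),(250,275),(300,275),(165,276),(290,275),(60,180)): print((u,v),z[v,u],P[v,u].round(4))
try: print(fin(pts(shot("top")),(.631,.1315)))
except Exception as e: print(e)
E
```

```text
[[ 1.100e-03 -9.570e-01 -2.901e-01  7.510e-02]
 [ 1.000e+00  1.100e-03 -0.000e+00 -2.000e-04]
 [ 4.000e-04 -2.901e-01  9.570e-01 -8.240e-02]
 [ 0.000e+00  0.000e+00  0.000e+00  1.000e+00]] 330.51271014037087 279.24222194268 208.5728996350257
(275, 190) 0.2630554 [0.6359 0.1313 0.0604]
(275, 250) 0.33494887 [0.5609 0.127  0.008 ]
(275, 300) 0.34699404 [0.5058 0.1233 0.0121]
(276, 165) 0.30435327 [0.6482 0.1317 0.0135]
(275, 290) 0.34305075 [0.5179 0.124  0.0125]
(180, 60) 0.2859671 [0.7322 0.2207 0.0056]
zero-size array to reduction operation maximum which has no identity
```

```bash
python3 - <<'E'
from h import *
w=shot("wrist"); P=pts(w)
n,c,r,_=fin(P,(.631,.1315)); print(n,c,r)
d=sel(P,(.487,.122),.06,.008,.016); d=d[np.hypot(*(d[:,:2]-[.487,.122]).T)>.02]
print("disc",len(d),circ(d[d[:,0]>.51][:,:2],.045))
ar=sel(P,(.575,.127),.03,.004,.011); print("arm line",np.polyfit(ar[:,0],ar[:,1],1))
a=np.arctan(np.polyfit(ar[:,0],ar[:,1],1)[0])
plan([(c[0],c[1],.15,a-np.pi/2),(c[0],c[1],.082,a-np.pi/2,3)])
E
```

```text
605 [0.63150183 0.13092856] (33.5, 11.4, 3.7)
disc 2356 [0.48165684 0.12220287]
arm line [0.04964416 0.09874435]
0.42, -0.17, 4.19, -0.000, -0.001, 0.010,
0.42, -0.18, 4.19, -0.000, -0.001, 0.010,
--
0.00, -0.00, 2.27, 0.000, 0.000, -0.000,
0.00, -0.00, 2.27, 0.000, 0.000, -0.000,
0.00, -0.00, 2.27, 0.000, 0.000, -0.000,
--
```

carry_out:
  motion: [0.4,-0.2,4.2,0,0,0,0.4,-0.1,4.2,0,0,0,0,0,2.3,0,0,0,0,0,2.3,0,0,0,0,0,2.2,0,0,0,0,0,0,0,0,0,0,0,0,0,0,0]

```text
clock: 5.05
tool_pos: [0.6318, 0.1307, 0.0815]
eef_rot: [0.999, 0.034, 0.001, -0.0]
contact_force: [0.3, 0.2, 0.8]
opening: 0.908
```

carry_out:
  motion: [0,0,0,0,0,0,0,0,0,0,0,0,0,0,0,0,0,0,0,0,0,0,0,0,0,0,0,0,0,0,0,0,0,0,0,0,0,0,0,0,0,0,0,0,0,0,0,0]
  hand: 0.5
  grip_force: 45

```text
clock: 6.05
tool_pos: [0.6313, 0.1307, 0.0807]
eef_rot: [0.999, 0.034, -0.0, -0.0]
contact_force: [0.6, 0.7, -1.0]
opening: 0.136
```

```bash
python3 - <<'E'
from h import *
s=monitor.get_state(); y=yaw(s); print(y)
p0=np.array(s["tool_pos"]); e=np.array([.5976,.0289,p0[2]]); n=12
plan([tuple(p0+(e-p0)*i/n)+(y+(-.17-y)*i/n,) for i in range(1,n+1)])
E
```

```text
-1.5024503440126011
-0.34, 0.83, -0.00, -0.000, -0.000, -0.111,
--
-0.43, 0.78, 0.00, 0.000, 0.000, -0.111,
--
-0.51, 0.73, 0.00, 0.000, 0.000, -0.111,
--
-0.59, 0.67, 0.00, 0.000, 0.000, -0.111,
--
-0.66, 0.60, -0.00, -0.000, -0.000, -0.111,
--
-0.72, 0.52, 0.00, 0.000, 0.000, -0.111,
--
-0.78, 0.44, 0.00, 0.000, 0.000, -0.111,
--
-0.82, 0.35, 0.00, 0.000, 0.000, -0.111,
--
-0.85, 0.26, -0.00, 0.000, -0.000, -0.111,
--
-0.88, 0.16, -0.00, -0.000, -0.000, -0.111,
--
-0.89, 0.06, 0.00, 0.000, 0.000, -0.111,
--
-0.89, -0.03, -0.00, 0.000, -0.000, -0.111,
--
```

carry_out:
  motion: [-0.3,0.8,0,0,0,-0.11,-0.4,0.8,0,0,0,-0.11,-0.5,0.7,0,0,0,-0.11,-0.6,0.7,0,0,0,-0.11,-0.7,0.6,0,0,0,-0.11,-0.7,0.5,0,0,0,-0.11,0,0,0,0,0,0]

```text
clock: 6.92
tool_pos: [0.6139, 0.0798, 0.0806]
eef_rot: [0.935, 0.356, -0.001, -0.0]
contact_force: [-2.8, -0.1, 1.7]
opening: 0.129
```

carry_out:
  motion: [-0.8,0.4,0,0,0,-0.11,-0.8,0.3,0,0,0,-0.11,-0.8,0.3,0,0,0,-0.11,-0.9,0.2,0,0,0,-0.11,-0.9,0.1,0,0,0,-0.11,-0.9,0,0,0,0,-0.11,0,0,0,0,0,0,0,0,0,0,0,0]

```text
clock: 7.92
tool_pos: [0.5975, 0.029, 0.0806]
eef_rot: [0.769, 0.639, -0.001, 0.0]
contact_force: [-4.6, -0.5, 3.5]
opening: 0.132
```

```bash
python3 - <<'E'
from h import *
s=monitor.get_state(); y=yaw(s); p=np.array(s["tool_pos"]); print(p,y,s["contact_force"],s["opening"],np.round(s["q"],2))
f=y+np.pi/2; print("boss by kinematics",p[:2]-.145*np.array([np.cos(f),np.sin(f)]))
a=shot("scene");b=shot("top"); save(a,"s2.png",(180,100,320,260),4)
for s,n in((a,"scene"),(b,"top")):
    P=pts(s)
    d=sel(P,(.573,-.114),.06,.008,.016); print(n," disc",len(d),circ(d[:,:2],None).round(4) if len(d) else "",np.ptp(d[:,:2],0),mid(d))
    bt=sel(P,(.573,-.114),.03,.02,.062); print(" boss",len(bt),circ(bt[:,:2],.012).round(4) if len(bt)>5 else "")
    f=sel(P,(.573,-.114),.05,.078,.122);print(" foot",len(f),circ(f[:,:2],.030).round(4), f[:,2].min())
E
```

```text
[0.59748898 0.02895276 0.08063755] -0.18409758042731433 [-4.56128941 -0.54173021  3.51394264] 0.13198338780379493 [ 0.12  1.01 -0.43  1.76  0.76  0.55 -0.99]
boss by kinematics [ 0.57094536 -0.11359701]
scene  disc 656 [ 0.5695 -0.1153  0.0335] [0.09042076 0.09040305] [ 0.5704 -0.1132  0.0459]
 boss 113 [ 0.5698 -0.1151]
 foot 342 [ 0.5715 -0.1144] 0.08028760621915104Traceback (most recent call last):
  File "<stdin>", line 7, in <module>
    return _methods._ptp(a, axis=axis, out=out, **kwargs)
           ~~~~~~~~~~~~~^^^^^^^^^^^^^^^^^^^^^^^^^^^^^^^^^
    umr_maximum(a, axis, None, out, keepdims),
    ~~~~~~~~~~~^^^^^^^^^^^^^^^^^^^^^^^^^^^^^^
ValueError: zero-size array to reduction operation maximum which has no identity
```

View pics/s2.png

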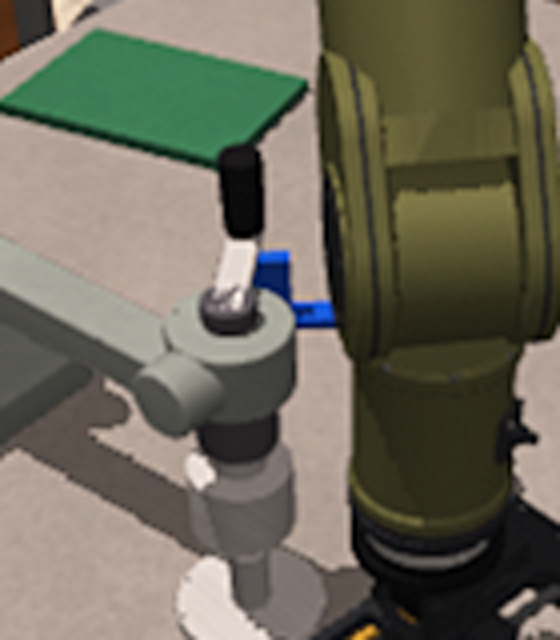

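```bash
cat >> h.py <<'E'
def az(s,P,c,r,z0,z1,rad):
    """centre bearing (mm across the view at c) of an upright cylinder from its silhouette"""
    M=cv2.Rodrigues(np.array(s["rvec"],float))[0]; C=-M.T@np.array(s["tvec"]).ravel()
    d=np.array(c)-C[:2]; D=np.hypot(*d); a0=np.arctan2(d[1],d[0]); res=[]
    m=(np.hypot(P[...,0]-c[0],P[...,1]-c[1])<r)&(P[...,2]>z0)&(P[...,2]<z1)
    A=(np.arctan2(P[...,1]-C[1],P[...,0]-C[0])-a0)*D*1000
    zb=np.round(P[...,2]/.003)
    for k in np.unique(zb[m]):
        q=A[m&(zb==k)]
        if len(q)>4: res.append((q.min(),q.max()))
    res=np.array(res); return res, d/D
E
python3 - <<'E'
from h import *
J=(.572,-.114)
for i in range(2):
    s=shot("scene"); P=pts(s)
    for n,r,z0,z1,rad in(("foot",.036,.084,.118,30),("boss",.02,.022,.05,12),("disc",.055,.009,.015,45),("tubehead",.036,.19,.205,34)):
        a,d=az(s,P,J,r,z0,z1,rad); print(n,len(a),"lo",np.median(a[:,0]).round(1),"hi",np.median(a[:,1]).round(1),"mid",np.median(a.mean(1)).round(2))
    print("view dir",d.round(2))
    f=sel(P,J,.036,.084,.118);print("foot",circ(f[:,:2],.030).round(4));f=sel(P,J,.02,.022,.05);print("boss",circ(f[:,:2],.012).round(4))
b=shot("top");P=pts(b)
h=sel(P,(.573,-.114),.05,.214,.226); h=h[(h[:,0]<.60)]; hh=cv2.convexHull((h[:,:2]*1000).astype(np.float32))[:,0]/1000
r=np.hypot(*(hh-[.573,-.114]).T); hh=hh[(hh[:,0]<.595)&(hh[:,1]>-.14)]; print("head top",circ(hh,.034),len(hh))
E
```

```text
foot 12 lo -27.8 hi 28.6 mid 0.22
boss 9 lo -11.6 hi 9.6 mid -1.08
disc 3 lo -44.6 hi 42.0 mid -1.27
tubehead 5 lo -33.0 hi 6.1 mid -12.69
view dir [-0.73 -0.68]
foot [ 0.5715 -0.1143]
boss [ 0.5697 -0.1148]
foot 12 lo -27.9 hi 28.6 mid 0.23
boss 9 lo -11.6 hi 9.4 mid -1.4
disc 3 lo -44.6 hi 42.0 mid -0.9
tubehead 5 lo -33.1 hi 5.9 mid -13.7
view dir [-0.73 -0.68]
foot [ 0.5715 -0.1144]
boss [ 0.5697 -0.1148]Traceback (most recent call last):
  File "<stdin>", line 10, in <module>
TypeError: 'NoneType' object is not subscriptable
```

carry_out:
  motion: [0,0.2,0,0,0,0,0,0,0,0,0,0,0,0,0,0,0,0]

```text
clock: 8.55
tool_pos: [0.5987, 0.029, 0.0806]
eef_rot: [0.769, 0.639, -0.002, -0.0]
contact_force: [-6.8, -0.7, 6.7]
opening: 0.129
```

```bash
python3 - <<'E'
from h import *
J=(.572,-.114)
s=shot("scene"); P=pts(s)
for n,r,z0,z1,rad in(("foot",.036,.084,.118,30),("boss",.02,.022,.05,12),("disc",.055,.009,.015,45)):
    a,d=az(s,P,J,r,z0,z1,rad); print(n,"mid",np.median(a.mean(1)).round(2))
f=sel(P,J,.036,.084,.118);print("foot",circ(f[:,:2],.030).round(4));f=sel(P,J,.02,.022,.05);print("boss",circ(f[:,:2],.012).round(4))
s=monitor.get_state(); y=yaw(s); p=np.array(s["tool_pos"]); f=y+np.pi/2; print("kin",p[:2]-.145*np.array([np.cos(f),np.sin(f)]),s["contact_force"])
E
```

```text
foot mid 0.05
boss mid -0.91
disc mid -1.01
foot [ 0.5715 -0.1142]
boss [ 0.5701 -0.1147]
kin [ 0.57220028 -0.11362041] [-6.00320245 -0.77512337  6.23144336]
```

carry_out:
  motion: [-0.05,0.2,0,0,0,0,0,0,0,0,0,0,0,0,0,0,0,0]

```text
clock: 8.98
tool_pos: [0.6001, 0.0288, 0.0807]
eef_rot: [0.769, 0.639, -0.002, -0.001]
contact_force: [-7.6, -0.0, 7.0]
opening: 0.134
```

carry_out:
  motion: [0,0,0,0,0,0,0,0,0,0,0,0,0,0,0,0,0,0,0,0,0,0,0,0]
  hand: 5.0

```text
clock: 9.48
tool_pos: [0.6024, 0.0283, 0.0807]
eef_rot: [0.769, 0.64, 0.0, 0.0]
contact_force: [-0.3, -0.3, -0.8]
opening: 0.557
```

```bash
cat > chk.py <<'E'
from h import *
J=(.572,-.114)
s=shot("scene"); P=pts(s)
for n,r,z0,z1,rad in(("foot",.036,.084,.118,30),("boss",.02,.022,.05,12),("disc",.055,.009,.015,45)):
    a,d=az(s,P,J,r,z0,z1,rad); print(n,"mid",np.median(a.mean(1)).round(2))
f=sel(P,J,.036,.084,.118);print("foot",circ(f[:,:2],.030).round(4));f=sel(P,J,.02,.022,.05);print("boss",circ(f[:,:2],.012).round(4))
s=monitor.get_state(); y=yaw(s); p=np.array(s["tool_pos"]); f=y+np.pi/2; print("kin",p[:2]-.145*np.array([np.cos(f),np.sin(f)]),s["contact_force"],s["opening"])
E
python3 chk.py
```

```text
foot mid 0.28
boss mid -0.66
disc mid -0.69
foot [ 0.5715 -0.1143]
boss [ 0.5704 -0.1145]
kin [ 0.57599589 -0.11433153] [-0.845524    0.33188307  0.28306957] 0.5649330135585595
```

```bash
python3 - <<'E'
from h import *
plan([(.602,.028,.37,-.18),(.522,-.144,.37,-.18,5),(.522,-.144,.309,-.18,2.5)])
E
```

```text
-0.01, -0.00, -5.79, 0.000, -0.000, -0.000,
-0.01, -0.00, -5.79, 0.000, -0.000, -0.000,
-0.01, -0.00, -5.79, 0.000, -0.000, -0.000,
-0.01, -0.00, -5.79, 0.000, -0.000, -0.000,
-0.01, -0.00, -5.79, 0.000, -0.000, -0.000,
--
-4.59, -1.20, 0.00, -0.000, 0.000, 0.000,
-4.59, -1.20, 0.00, -0.000, 0.000, 0.000,
-4.59, -1.20, 0.00, -0.000, 0.000, 0.000,
-4.59, -1.20, 0.00, -0.000, 0.000, 0.000,
--
-0.00, -0.00, 2.03, 0.000, -0.000, 0.000,
-0.00, -0.00, 2.03, 0.000, -0.000, 0.000,
-0.00, -0.00, 2.03, 0.000, -0.000, 0.000,
--
```

carry_out:
  motion: [0,0,-3.0,0,0,0,0,0,-5.2,0,0,0,0,0,-5.2,0,0,0,0,0,-5.2,0,0,0,0,0,-5.2,0,0,0,0,0,-5.2,0,0,0,0,0,0,0,0,0]
  hand: 6.0

```text
clock: 10.4
tool_pos: [0.6037, 0.0293, 0.3752]
eef_rot: [0.769, 0.64, 0.004, 0.002]
contact_force: [0.3, -0.3, -0.4]
opening: 0.682
```

carry_out:
  motion: [-4.6,-1.2,0,0,0,0,-4.6,-1.2,0,0,0,0,-4.6,-1.2,0,0,0,0,-4.6,-1.2,0,0,0,0,0,0,0,0,0,0,0,0,0,0,0,0]

```text
clock: 11.15
tool_pos: [0.5213, -0.1435, 0.37]
eef_rot: [0.768, 0.64, -0.0, -0.001]
contact_force: [0.3, -0.2, 1.0]
opening: 0.677
```

```bash
python3 chk.py; python3 - <<'E'
from h import *
s=monitor.get_state(); print(yaw(s),s["tool_pos"],np.round(s["q"],2))
a=shot("scene"); P=pts(a); k=sel(P,(.522,-.144),.03,.245,.282); print(len(k),circ(k[:,:2],.012)); save(a,"s3.png",(180,80,320,280),3)
plan([(.522,-.144,.309,-.18,2.5)])
E
```

```text
foot mid 0.27
boss mid -0.91
disc mid -0.9
foot [ 0.5715 -0.1143]
boss [ 0.5702 -0.1145]
kin [ 0.49571957 -0.28539085] [0.49390536 0.42974262 0.36899944] 0.6768859214508568
-0.18022232965436066 [ 0.52171057 -0.14273929  0.37026031] [ 0.62  0.57 -0.73  1.71  0.43  1.02 -0.44]
165 [ 0.52061439 -0.14614569]
-0.05, 0.01, 2.05, -0.000, -0.000, 0.000,
-0.05, 0.01, 2.05, -0.000, -0.000, 0.000,
-0.05, 0.01, 2.05, -0.000, -0.000, 0.000,
--
```

View pics/s3.png

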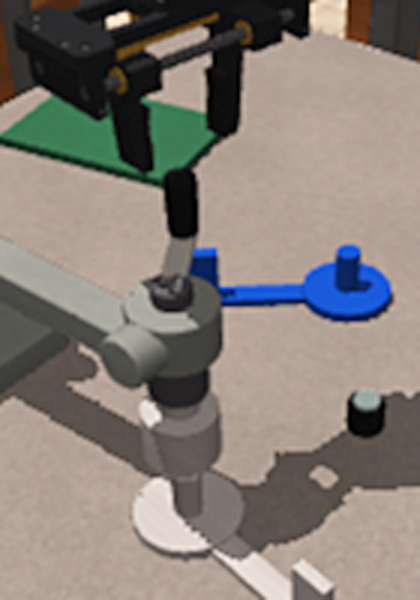

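Boss stands under the bell (crop 187,490) and the fingers straddle the knob (180,200). Descend and grip.

carry_out:
  motion: [-0.1,0,2.0,0,0,0,-0.1,0,2.0,0,0,0,0,0,2.1,0,0,0,0,0,0,0,0,0,0,0,0,0,0,0]

```text
clock: 11.88
tool_pos: [0.5219, -0.145, 0.3104]
eef_rot: [0.768, 0.64, 0.001, 0.0]
contact_force: [-0.5, -0.0, 0.4]
opening: 0.681
```

carry_out:
  motion: [0,0,0,0,0,0,0,0,0,0,0,0,0,0,0,0,0,0,0,0,0,0,0,0,0,0,0,0,0,0,0,0,0,0,0,0]
  hand: 1.5
  grip_force: 40

```text
clock: 12.62
tool_pos: [0.5217, -0.1461, 0.3099]
eef_rot: [0.768, 0.64, 0.0, 0.0]
contact_force: [2.4, 0.0, 0.8]
opening: 0.26
```

```bash
cat >> h.py <<'E'
J=np.array([.572,-.114])
def tang(s=None):
    s=s or monitor.get_state(); d=np.array(s["tool_pos"][:2])-J; r=np.hypot(*d); a=np.arctan2(d[1],d[0])
    t=np.array([np.sin(a),-np.cos(a)]); F=np.array(s["contact_force"][:2])
    return a,r,-F@t,F@d/r,s["contact_force"][2]
def circ_rows(step,n,a0=None):
    s=monitor.get_state(); a=tang(s)[0] if a0 is None else a0; y=yaw(s); Rm=down(y)
    p=J+.06*np.array([np.cos(a),np.sin(a)])
    out=[]
    for i in range(n):
        a-=step; q=J+.06*np.array([np.cos(a),np.sin(a)]); v=Rm.inv().apply(np.r_[q-p,0])*100; p=q
        out+=[f"{v[0]:.2f}, {v[1]:.2f}, 0, 0, 0, 0"]
    print(", ".join(out)); print("end a",a)
E
python3 - <<'E'
from h import *
s=monitor.get_state(); print(np.round(tang(s),4),s["opening"],s["tool_pos"],yaw(s)); circ_rows(.15,8); 
E
```

```text
[-2.5745  0.0597  1.2924 -2.0736  0.7521] 0.25951227564300683 [ 0.5216551  -0.1460654   0.30990858] -0.18214445741704027
0.70, -0.56, 0, 0, 0, 0, 0.78, -0.45, 0, 0, 0, 0, 0.84, -0.33, 0, 0, 0, 0, 0.88, -0.20, 0, 0, 0, 0, 0.90, -0.07, 0, 0, 0, 0, 0.90, 0.07, 0, 0, 0, 0, 0.88, 0.20, 0, 0, 0, 0, 0.84, 0.33, 0, 0, 0, 0
end a -3.7744713216703447
```

carry_out:
  motion: [0.7,-0.56,0,0,0,0,0.78,-0.45,0,0,0,0,0.84,-0.33,0,0,0,0,0.88,-0.2,0,0,0,0,0.9,-0.07,0,0,0,0,0.9,0.07,0,0,0,0,0.88,0.2,0,0,0,0,0.84,0.33,0,0,0,0]

```text
clock: 13.62
tool_pos: [0.5222, -0.0813, 0.3098]
eef_rot: [0.769, 0.639, -0.003, 0.001]
contact_force: [-2.2, -7.5, 6.1]
opening: 0.263
```

```bash
python3 - <<'E'
from h import *
s=monitor.get_state(); print(np.round(tang(s),4),s["opening"],s["tool_pos"],yaw(s)); circ_rows(.15,8,-3.7745); 
E
```

```text
[ 2.5612  0.0596  7.4791 -2.2837  6.1195] 0.26302940336525 [ 0.52216142 -0.08131708  0.30978694] -0.18517192114363545
0.78, 0.45, 0, 0, 0, 0, 0.70, 0.56, 0, 0, 0, 0, 0.61, 0.66, 0, 0, 0, 0, 0.51, 0.74, 0, 0, 0, 0, 0.39, 0.81, 0, 0, 0, 0, 0.26, 0.86, 0, 0, 0, 0, 0.13, 0.89, 0, 0, 0, 0, -0.00, 0.90, 0, 0, 0, 0
end a -4.974500000000003
```

carry_out:
  motion: [0.78,0.45,0,0,0,0,0.7,0.56,0,0,0,0,0.61,0.66,0,0,0,0,0.51,0.74,0,0,0,0,0.39,0.81,0,0,0,0,0.26,0.86,0,0,0,0,0.13,0.89,0,0,0,0,0,0.9,0,0,0,0]

```text
clock: 14.62
tool_pos: [0.5845, -0.0551, 0.3098]
eef_rot: [0.768, 0.64, -0.003, -0.002]
contact_force: [-7.8, 0.7, 7.5]
opening: 0.259
```

```bash
python3 - <<'E'
from h import *
s=monitor.get_state(); print(np.round(tang(s),4),s["opening"],s["tool_pos"],yaw(s)); circ_rows(.15,8,-4.9745); circ_rows(.15,8,-6.1745)
E
```

```text
[ 1.3618  0.0602  7.8205 -0.9567  7.5078] 0.2590362998793978 [ 0.58448781 -0.05511763  0.30977404] -0.18131379037790799
-0.14, 0.89, 0, 0, 0, 0, -0.27, 0.86, 0, 0, 0, 0, -0.40, 0.81, 0, 0, 0, 0, -0.51, 0.74, 0, 0, 0, 0, -0.62, 0.65, 0, 0, 0, 0, -0.71, 0.55, 0, 0, 0, 0, -0.78, 0.44, 0, 0, 0, 0, -0.84, 0.32, 0, 0, 0, 0
end a -6.174500000000003
-0.88, 0.19, 0, 0, 0, 0, -0.90, 0.06, 0, 0, 0, 0, -0.90, -0.08, 0, 0, 0, 0, -0.87, -0.21, 0, 0, 0, 0, -0.83, -0.34, 0, 0, 0, 0, -0.77, -0.46, 0, 0, 0, 0, -0.70, -0.57, 0, 0, 0, 0, -0.60, -0.67, 0, 0, 0, 0
end a -7.374500000000003
```

carry_out:
  motion: [-0.14,0.89,0,0,0,0,-0.27,0.86,0,0,0,0,-0.4,0.81,0,0,0,0,-0.51,0.74,0,0,0,0,-0.62,0.65,0,0,0,0,-0.71,0.55,0,0,0,0,-0.78,0.44,0,0,0,0,-0.84,0.32,0,0,0,0]

```text
clock: 15.62
tool_pos: [0.6311, -0.1018, 0.31]
eef_rot: [0.767, 0.642, 0.002, -0.003]
contact_force: [0.8, 8.1, -0.6]
opening: 0.256
```

```bash
python3 - <<'E'
from h import *
s=monitor.get_state(); print(np.round(tang(s),4),s["opening"],s["tool_pos"],yaw(s),np.round(s["q"],2))
E
python3 chk.py | head -4
```

```text
[ 0.2029  0.0604  7.7855  2.3972 -0.63  ] 0.25554978138874446 [ 0.63111805 -0.10183595  0.30996041] -0.17751474372232437 [ 0.43  0.77 -0.66  1.5   0.5   1.05 -0.52]
foot mid 0.31
boss mid -0.73
disc mid -1.01
foot [ 0.5692 -0.1165]
```

carry_out:
  motion: [-0.88,0.19,0,0,0,0,-0.9,0.06,0,0,0,0,-0.9,-0.08,0,0,0,0,-0.87,-0.21,0,0,0,0]

```text
clock: 16.18
tool_pos: [0.6271, -0.1381, 0.3101]
eef_rot: [0.767, 0.641, 0.005, -0.0]
contact_force: [8.6, 5.5, -5.0]
opening: 0.259
```

```bash
python3 - <<'E'
from h import *
s=monitor.get_state(); print(np.round(tang(s),4),s["contact_force"])
E
```

```text
[-0.412   0.0602  8.4988  5.6635 -5.04  ] [ 8.59268215  5.5200229  -5.03998701]
```

carry_out:
  motion: [-0.83,-0.34,0,0,0,0,-0.77,-0.46,0,0,0,0,-0.7,-0.57,0,0,0,0]

```text
clock: 16.55
tool_pos: [0.6097, -0.1608, 0.3101]
eef_rot: [0.768, 0.64, 0.004, 0.002]
contact_force: [9.6, 1.4, -4.1]
opening: 0.26
```

```bash
python3 - <<'E'
from h import *
s=monitor.get_state(); print(np.round(tang(s),4),s["contact_force"])
circ_rows(.15,8,-7.2245)
E
```

```text
[-0.8924  0.0601  8.3393  4.8802 -4.1426] [ 9.5554162   1.43332662 -4.14264775]
-0.60, -0.67, 0, 0, 0, 0, -0.50, -0.75, 0, 0, 0, 0, -0.38, -0.82, 0, 0, 0, 0, -0.25, -0.86, 0, 0, 0, 0, -0.12, -0.89, 0, 0, 0, 0, 0.01, -0.90, 0, 0, 0, 0, 0.15, -0.89, 0, 0, 0, 0, 0.28, -0.86, 0, 0, 0, 0
end a -8.424500000000002
```

carry_out:
  motion: [-0.6,-0.67,0,0,0,0,-0.5,-0.75,0,0,0,0,-0.38,-0.82,0,0,0,0]

```text
clock: 16.92
tool_pos: [0.5845, -0.1727, 0.3101]
eef_rot: [0.769, 0.64, 0.003, 0.002]
contact_force: [8.2, -1.2, -4.1]
opening: 0.263
```

```bash
python3 - <<'E'
from h import *
s=monitor.get_state(); print(np.round(tang(s),4),s["contact_force"])
E
```

```text
[-1.3614  0.0601  7.7536  2.8321 -4.0949] [ 8.17291346 -1.15880152 -4.09494889]
```

carry_out:
  motion: [-0.25,-0.86,0,0,0,0,-0.12,-0.89,0,0,0,0]

```text
clock: 17.18
tool_pos: [0.5663, -0.1738, 0.31]
eef_rot: [0.769, 0.64, 0.002, 0.002]
contact_force: [7.6, -1.7, -4.3]
opening: 0.262
```

```bash
python3 - <<'E'
from h import *
s=monitor.get_state(); print(np.round(tang(s),4),s["contact_force"])
E
```

```text
[-1.6666  0.06    7.7518  0.9498 -4.2594] [ 7.62545886 -1.68654308 -4.25941927]
```

carry_out:
  motion: [0.01,-0.9,0,0,0,0,0.15,-0.89,0,0,0,0]

```text
clock: 17.42
tool_pos: [0.5487, -0.1692, 0.31]
eef_rot: [0.769, 0.639, 0.002, 0.002]
contact_force: [8.0, -3.2, -3.2]
opening: 0.26
```

```bash
python3 - <<'E'
from h import *
s=monitor.get_state(); print(np.round(tang(s),4),s["contact_force"])
circ_rows(.15,8,-8.2745)
E
```

```text
[-1.9698  0.06    8.6209 -0.1582 -3.2208] [ 8.00531867 -3.20309156 -3.22075431]
0.28, -0.86, 0, 0, 0, 0, 0.40, -0.80, 0, 0, 0, 0, 0.52, -0.74, 0, 0, 0, 0, 0.62, -0.65, 0, 0, 0, 0, 0.71, -0.55, 0, 0, 0, 0, 0.79, -0.44, 0, 0, 0, 0, 0.84, -0.32, 0, 0, 0, 0, 0.88, -0.19, 0, 0, 0, 0
end a -9.474500000000003
```

carry_out:
  motion: [0.28,-0.86,0,0,0,0,0.4,-0.81,0,0,0,0]

```text
clock: 17.68
tool_pos: [0.5334, -0.1598, 0.31]
eef_rot: [0.769, 0.639, 0.001, 0.002]
contact_force: [7.5, -3.3, -3.1]
opening: 0.259
```

```bash
python3 - <<'E'
from h import *
s=monitor.get_state(); print(np.round(tang(s),4),s["contact_force"])
E
```

```text
[-2.2707  0.0599  7.8385 -2.2738 -3.0987] [ 7.46037884 -3.30986288 -3.09865792]
```

carry_out:
  motion: [0.52,-0.74,0,0,0,0,0.62,-0.65,0,0,0,0]

```text
clock: 17.92
tool_pos: [0.5219, -0.1468, 0.31]
eef_rot: [0.769, 0.639, 0.001, 0.003]
contact_force: [7.6, -6.2, -4.9]
opening: 0.258
```

```bash
python3 - <<'E'
from h import *
s=monitor.get_state(); print(np.round(tang(s),4),s["contact_force"])
E
```

```text
[-2.562   0.0598  9.3475 -3.0108 -4.9035] [ 7.63861672 -6.17193655 -4.90347119]
```

carry_out:
  motion: [0.71,-0.55,0,0,0,0,0.79,-0.44,0,0,0,0]

```text
clock: 18.18
tool_pos: [0.5148, -0.1314, 0.31]
eef_rot: [0.769, 0.639, 0.0, 0.003]
contact_force: [7.8, -9.7, -3.1]
opening: 0.257
```

```bash
python3 - <<'E'
from h import *
s=monitor.get_state(); print(np.round(tang(s),4),s["contact_force"])
circ_rows(.15,8,-9.1745)
E
```

```text
[-2.8458  0.0598 11.5482 -4.6763 -3.0843] [ 7.83996779 -9.68311212 -3.08425051]
0.84, -0.32, 0, 0, 0, 0, 0.88, -0.19, 0, 0, 0, 0, 0.90, -0.05, 0, 0, 0, 0, 0.90, 0.08, 0, 0, 0, 0, 0.87, 0.21, 0, 0, 0, 0, 0.83, 0.34, 0, 0, 0, 0, 0.77, 0.46, 0, 0, 0, 0, 0.69, 0.57, 0, 0, 0, 0
end a -10.374500000000003
```

carry_out:
  motion: [0.84,-0.32,0,0,0,0]

```text
clock: 18.3
tool_pos: [0.513, -0.1233, 0.3099]
eef_rot: [0.77, 0.638, -0.0, 0.004]
contact_force: [6.6, -10.4, -1.5]
opening: 0.261
```

```bash
python3 - <<'E'
from h import *
s=monitor.get_state(); print(np.round(tang(s),4),s["contact_force"])
for i in range(4):
    shot("scene"); print(np.round(tang(),3))
E
```

```text
[-2.9852  0.0598 11.3318 -4.9358 -1.5361] [  6.64030584 -10.42483526  -1.53611169]
[-3.01   0.06   9.456 -5.307 -3.307]
[-3.009  0.06   7.115 -4.073 -1.883]
[-3.008  0.06   7.378 -4.057 -1.324]
[-3.008  0.06   7.306 -3.948 -1.531]
```

carry_out:
  motion: [0.35,-0.08,0,0,0,0]

```text
clock: 18.62
tool_pos: [0.5126, -0.1202, 0.3099]
eef_rot: [0.77, 0.638, -0.001, 0.003]
contact_force: [5.6, -12.1, -1.6]
opening: 0.261
```

```bash
python3 - <<'E'
from h import *
print(np.round(tang(),4))
for i in range(5):
    shot("scene"); print(np.round(tang(),3))
E
```

```text
[-3.0382  0.0597 12.5768 -4.3198 -1.5598]
[-3.046  0.06   9.782 -4.842 -2.189]
[-3.046  0.06   9.267 -4.433 -1.079]
[-3.046  0.06   9.33  -4.387 -0.796]
[-3.046  0.06   9.458 -5.377 -1.061]
[-3.046  0.06   9.205 -4.378 -1.021]
```

carry_out:
  motion: [-0.15,0,0,0,0,0,0,0,0,0,0,0]

```text
clock: 19.12
tool_pos: [0.5125, -0.1199, 0.3099]
eef_rot: [0.769, 0.639, 0.0, 0.003]
contact_force: [4.7, -6.0, -2.9]
opening: 0.259
```

```bash
python3 - <<'E'
from h import *
print(np.round(tang(),4))
E
```

```text
[-3.0426  0.0598  6.4071 -4.0634 -2.8723]
```

carry_out:
  motion: [0,0,0,0,0,0,0,0,0,0,0,0,0,0,0,0,0,0,0,0,0,0,0,0]
  hand: 6.0

```text
clock: 19.62
tool_pos: [0.5108, -0.1168, 0.3097]
eef_rot: [0.768, 0.64, -0.0, -0.0]
contact_force: [-0.1, 0.3, -0.3]
opening: 0.677
```

carry_out:
  motion: [0,0,-2,0,0,0,0,0,-4,0,0,0,0,0,-4,0,0,0,0,0,0,0,0,0]

```text
clock: 20.12
tool_pos: [0.5123, -0.1165, 0.4125]
eef_rot: [0.768, 0.64, 0.002, 0.002]
contact_force: [-0.5, -0.3, -0.4]
opening: 0.678
```

carry_out:
  motion: [-2.5,-4,0,0,0,0,-2.5,-4,0,0,0,0,-2.5,-4,0,0,0,0,0,0,0,0,0,0,0,0,0,0,0,0]

```text
clock: 20.75
tool_pos: [0.3797, -0.169, 0.4095]
eef_rot: [0.768, 0.64, 0.0, -0.0]
contact_force: [1.7, -0.5, 1.4]
opening: 0.68
```

```bash
python3 - <<'E'
from h import *
a=shot("scene"); P=pts(a); save(a,"s4.png",(180,80,320,280),3)
for n,r,z0,z1,rad in(("foot",.036,.05,.085,30),("disc",.055,.009,.015,45)):
    q,d=az(a,P,J,r,z0,z1,rad); print(n,"mid",np.median(q.mean(1)).round(2))
k=sel(P,(.5125,-.1195),.03,.245,.29); c=circ(k[:,:2],.012); print("knob",c,np.arctan2(*(c-J)[::-1]))
for n,c in(("loupe",(.395,-.058)),("jar",(.774,.008))):print(n,mid(sel(P,c,.05,.02 if n=="loupe" else .07,.1)))
print(monitor.get_state()["contact_force"],monitor.get_state()["tool_pos"])
E
```

```text
foot mid -0.32
disc mid -0.9
knob [ 0.51156289 -0.12042294] -3.0357153540147226
loupe [ 0.3958 -0.0579  0.0173]
jar [0.7736 0.0077 0.0274]
[ 0.48074113 -0.02213995  0.81258039] [ 0.380216   -0.16868944  0.40954656]
```

View pics/s4.png

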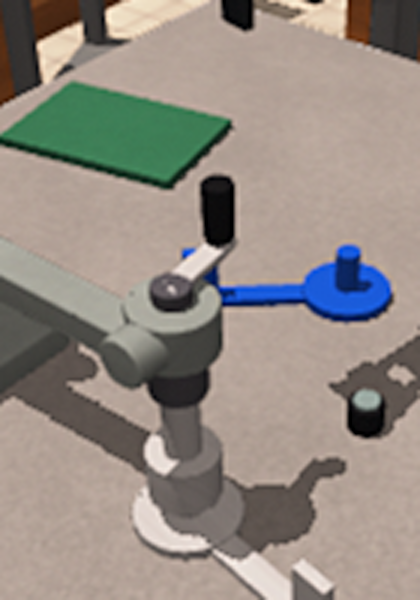

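The foot is down over the boss, the crank has stayed where I left it, the robot is clear of everything, and the loupe and jar have not moved. Handing in.

```bash
python3 -c "
from h import *
print(workorder.finish_job())"
```

```text
the job is handed in; nothing more can be done
None
```

I slid the steel pad by its fin until the boss stood under the bell foot, then cranked the foot down over it. The job was handed in at about 21 s.

- **Centring:** before cranking, the boss was about 1 mm off the foot's axis as seen by the scene camera. After cranking, the disc still measured within 1 mm of the foot.
- **Crank load:** I turned it about 6.75 rad clockwise. Running free took about 8.0 N, and the load began to rise at about 6 rad of turn. I stopped at a rise of about 4 N. The last moving reading gave 4.5 N and a fit over the turn angle gave 4.0 N, with readings scattering by about 0.5 N.
- **After letting go:** the crank kept its angle, as measured on the knob in the camera image. The gripper was clear, with the force reading near zero.
- **Bystanders:** the loupe and jar measured unchanged. I did not measure the bowl again; the arm passed near it only above its rim, with no contact force.

No check failed. One small disagreement: while I nudged the pad, the position worked out from the arm was about 2 mm off the camera's, because the pad turned slightly in the grip. I went by the camera.

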